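# Count along the rail and push the bottle stopper into the third bay

## Task

The bottle stopper belongs in the third bay of the white rack, counted from the end that bears the red knob. First count along the top of the wooden rail with a fingertip, beginning at that end: touch the first, the second and the third rail piece in this order, and leave the fourth untouched. Then push the stopper along the worktop into the third bay until it stands against the back panel, without picking it up or toppling it, leave the other things where they are, and move clear.

Things in the scene. Friction and masses are not known exactly. Their poses are not given: they have to be found in the camera images.
- rack: White rack fixed on the worktop: four bays side by side, open in front (-x of its frame, the robot's side) and above, with no floor: things slide in on the worktop. Origin: on the worktop (z = 0), in the front face of the 45 mm high back panel, half-way along. x points into the panel, y left along the rack, z up. Posts 26 mm square, 58 mm high at y = +/-150 mm bear the knobs
- bay_1 (a point): Middle of the mouth of the first bay (from the left, +y), on the worktop at x = -28, y = +102 mm of the rack. The bay is 62 mm wide between 6 mm dividers, 30 mm high, that reach with rounded noses from the back panel (x = 0) to x = -28 mm
- bay_2 (a point): Middle of the mouth of the second bay (from the left, +y), on the worktop at x = -28, y = +34 mm of the rack. The bay is 62 mm wide between 6 mm dividers, 30 mm high, that reach with rounded noses from the back panel (x = 0) to x = -28 mm
- bay_3 (a point): Middle of the mouth of the third bay (from the left, +y), on the worktop at x = -28, y = -34 mm of the rack. The bay is 62 mm wide between 6 mm dividers, 30 mm high, that reach with rounded noses from the back panel (x = 0) to x = -28 mm
- bay_4 (a point): Middle of the mouth of the fourth bay (from the left, +y), on the worktop at x = -28, y = -102 mm of the rack. The bay is 62 mm wide between 6 mm dividers, 30 mm high, that reach with rounded noses from the back panel (x = 0) to x = -28 mm
- rail_1: Dark wooden rail piece on the back panel, behind the leftmost bay (numbered from the left, +y, wherever the red knob is); 60 mm long, 24 mm deep, rigid. 8 mm notches part the four pieces, in line with the dividers. Origin: centre of its flat top face, 58 mm above the worktop, at x = +12 mm of the rack; axes as the rack's
- rail_2: Dark wooden rail piece on the back panel, behind the second bay (numbered from the left, +y, wherever the red knob is); 60 mm long, 24 mm deep, rigid. 8 mm notches part the four pieces, in line with the dividers. Origin: centre of its flat top face, 58 mm above the worktop, at x = +12 mm of the rack; axes as the rack's
- rail_3: Dark wooden rail piece on the back panel, behind the third bay (numbered from the left, +y, wherever the red knob is); 60 mm long, 24 mm deep, rigid. 8 mm notches part the four pieces, in line with the dividers. Origin: centre of its flat top face, 58 mm above the worktop, at x = +12 mm of the rack; axes as the rack's
- rail_4: Dark wooden rail piece on the back panel, behind the rightmost bay (numbered from the left, +y, wherever the red knob is); 60 mm long, 24 mm deep, rigid. 8 mm notches part the four pieces, in line with the dividers. Origin: centre of its flat top face, 58 mm above the worktop, at x = +12 mm of the rack; axes as the rack's
- red_knob: Red knob, 26 mm in diameter and 20 mm high, fixed on the post at one end of the rack (left or right, it varies): counting begins at this end. Origin: centre of its underside, 58 mm above the worktop
- black_knob: Black knob of the same shape on the post at the other end. Origin: centre of its underside
- stopper_center (a point): Centre of the bottle stopper to be pushed: grey metal foot 30 mm in diameter, narrower black ribbed upper part, 49 mm high, about 0.04 kg, standing loose and upright on the worktop in front of the rack. The point is half-way up, 24.5 mm above the worktop. Against the back panel its centre is at x = -15 mm of the rack. Pushed high up it topples: push at its foot
- stopper: The same stopper; origin at the centre of its underside, z up
- matchbox_center (a point): Centre of a loose red matchbox, 36 x 54 x 15 mm, lying in one of the two end bays; to be left alone
- garlic_center (a point): Centre of a loose bulb of garlic, 56 mm wide and high, in the other end bay; to be left alone
- mug_center (a point): Centre of a loose small white mug, 63 mm wide (87 mm with its handle), 52 mm high, standing to the left of the rack; to be left alone
- tub_center (a point): Centre of a loose white tub with a pattern of cherries, 72 mm wide, 71 mm high, standing to the left of the mug; to be left alone
Things that resemble listed ones, but are neither listed nor needed, are in the scene too. Of the things like the stopper, leave any that is purple; of the rest the smaller one is meant.

How it is judged:
By the outcome, as a careful person would: the job done as asked, in the order asked, and still so for the second after the job is handed in, with the robot touching nothing.
It also fails if it takes over 61 s, if anything falls off the work surface, if the arm or the gripper's body presses on something with over 40 N, if the wrist force passes 120 N, or if a joint passes its speed limit or range.

## Robot

A 6-joint arm with a two-finger parallel gripper is mounted at the origin on a cart in front of the work surface, level with it; the furniture and walls round the work are solid. World frame = base frame: x ahead of the robot, y to its left, z up, the work surface at z = 0. Lengths are in m, angles in rad, forces in N, time in s.
With the tool pointing down it reaches from about 0.35 to 0.975 m from the base axis. Payload 4.9 kg.
Tool frame: the origin (TCP) lies on the mounting face of the last link; the fingertips stand 173 mm ahead of it and the grasp point (between the pads) lies 155 mm ahead of it; z points along the fingers, y is the direction in which the jaws open and shut (so a half turn about z gives the same grasp; the last joint's range is limited). The gripper opens to 85 mm and grips with 20 to 120 N. Pads are 22 mm wide; open, the fingers measure 114 mm over their backs; the gripper's body (76 mm by 85 mm) begins 54 mm behind the grasp point. The pads swing forward as they close: fully open they stand 13 mm farther back than shut.
Start: joints at [1.183, 0.053, 1.613, -0, 1.476, -0.119], TCP at [0.166, 0.603, 0.405] pointing down, gripper open.
Joint ranges: [-3.01, 3.01], [-1.01, 2.22], [0.06, 2.58], [-1.02, 4.17], [0.09, 2.62], [-3.14, 3.14]. Speed limits (rad/s): [2.57, 2.57, 3.14, 3.14, 3.14, 3.14].

## Interface

Orientations are given as a rotation vector (axis times angle).
In Python, from station import ctrl gives the robot as it stands. The module is installed in compiled form; this text tells all that it offers.
- The arm moves only by the tool jog_arm, never from a script. Its argument "steps" is a list of rows, each a list of 2 entries, a list of its own where there are three numbers: the shift along the tool's x, y, z in cm, then the turn, a rotation vector about the tool's x, y, z in degrees. In form: [[[tx, ty, tz], [rx, ry, rz]], ...]. A call has 1 to 8 rows; each row shifts and turns the pose as measured when the row begins, along the tool's axes as they then stand; what a row does not reach is not made up. A row lasts 1/10 s, in which the tool goes at most 50 mm and 8.59 degrees, less where a joint would pass 70% of its speed; a pose out of reach is approached as far as the arm can. A call is refused whole if a number of a shift passes 5 or a number of a turn 8.59, either way. A call with a gripper value outside its range is refused whole. "fingers" is the gripper command: -1 is shut, 1 is fully open, values between are in proportion, set as the call begins (left out, the last holds). The fingers move at their own pace and stop on an object; "grip_force" is the grip in N (left out, the last holds). Time passes only in rows, so rows that do not move let the fingers close. It gives the time, the measured TCP pose, the force and the opening at its end, in the units of the state.
- ctrl.get_obs(): the state, without advancing time (a new reading comes with each control period).
- ctrl.get_image(name): name is "scene" or "top"; returns the picture (420x560x3 uint8, red, green, blue); there is no depth.
- ctrl.camera_info(name): a dict with "K" (3x3 intrinsics, pixels), "camera_from_world" (4x4, takes a point from world to camera coordinates). Camera axes: x right, y up, looking along -z (the intrinsics and any distortion apply to the point x, -y, -z); pixel columns grow to the right and rows downward; lengths in m; the calibration is good to about 2 mm. A picture is of the moment at which its call begins. camera_info takes no time and is no camera call.
- ctrl.finish_job(): hands the job in, once; it reports no verdict.
The state is a dict: "t": time; "q": joint angles; "dq": joint speeds; "effort": joint torques, N m; "tool_pos": TCP position; "tool_rot": TCP orientation; "contact_force": force on the tool from outside, world axes, zero at the start; "wrist_torque": the same for the moment, N m; "opening": finger opening in m.
Only numpy, scipy, OpenCV 4.12 (cv2) and the standard library are available. Lean on these libraries where they do the work, as an engineer would, in place of code of your own. Each camera call takes 0.05 s, during which the arm holds its last target.

## Working session

There is one attempt and no reset: what is moved stays moved. The work goes in short steps, Python scripts to look and compute and a tool call to move; the robot and the scene stay as the last step left them, time stands still between calls to the robot, and variables do not carry over. Pictures are saved under pics/ and viewed, and the job is handed in when it is done.

Besides the shell and the picture viewer there is one more tool, called after ">>>" as name([rows], argument=value, ...), one row to a line, values as JSON. jog_arm: Moves the arm, as the interface text tells. Its arguments: {"type":"object","properties":{"steps":{"type":"array","items":{"type":"array"}},"fingers":{"type":"number"},"grip_force":{"type":"number"}},"required":["steps"]}

```bash
mkdir -p pics; python3 - <<'E'
from station import ctrl
import cv2,numpy as np
np.set_printoptions(precision=4,suppress=True)
for n in("scene","top"):
    cv2.imwrite(f"pics/{n}0.png",cv2.cvtColor(ctrl.get_image(n),cv2.COLOR_RGB2BGR))
    i=ctrl.camera_info(n);print(n,i)
o=ctrl.get_obs();print(o)
E
```

```text
scene {'K': array([[509.9926,   0.    , 286.0019],
       [  0.    , 509.9926, 205.7287],
       [  0.    ,   0.    ,   1.    ]]), 'camera_from_world': array([[ 0.2654, -0.9638,  0.0242, -0.192 ],
       [ 0.5512,  0.1722,  0.8164, -0.2841],
       [-0.791 , -0.2033,  0.577 , -1.0558],
       [ 0.    ,  0.    ,  0.    ,  1.    ]])}
top {'K': array([[421.3405,   0.    , 276.6877],
       [  0.    , 421.3405, 201.2183],
       [  0.    ,   0.    ,   1.    ]]), 'camera_from_world': array([[-0.0213, -0.9994,  0.028 , -0.0893],
       [ 0.9925, -0.0178,  0.1212, -0.4666],
       [-0.1206,  0.0303,  0.9922, -1.1748],
       [ 0.    ,  0.    ,  0.    ,  1.    ]])}
{'t': 0.1, 'q': array([ 1.183 ,  0.0533,  1.6142, -0.    ,  1.476 , -0.119 ]), 'dq': array([ 0.0005, -0.0019, -0.0031,  0.0007,  0.0038,  0.0025]), 'effort': array([ -0.0001, -39.4909, -37.1361,  -0.0002,   0.004 ,   0.    ]), 'tool_pos': array([0.1659, 0.6023, 0.4036]), 'tool_rot': array([-0.4208, -3.1128,  0.0028]), 'contact_force': array([0.0927, 0.1036, 0.5072]), 'wrist_torque': array([-0.0036,  0.0112,  0.0158]), 'opening': 0.08536316510334528}
```

View pics/scene0.png

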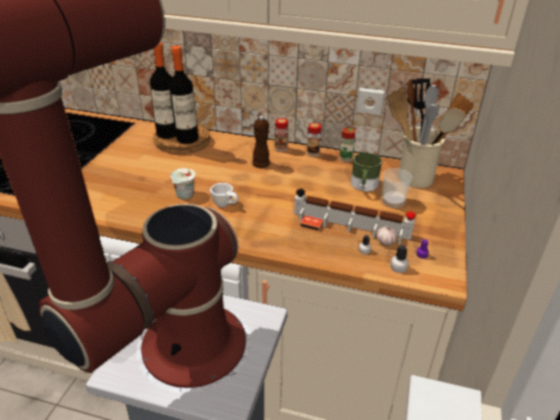

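View pics/top0.png

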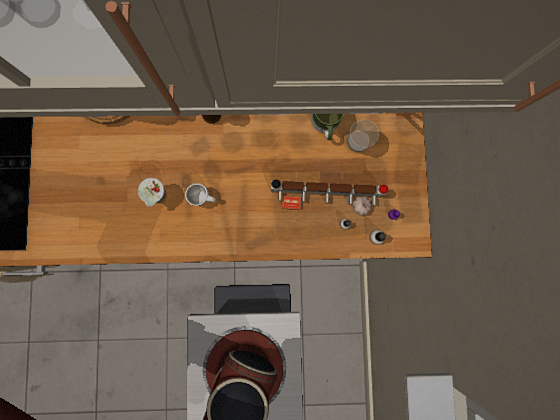

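The red knob is at the right end, near (411,217) in scene and (383,189) in top. So the touch order is rail_4, rail_3, rail_2, and the goal is bay_2. The small stopper is near (365,245) in scene and (346,224) in top. I'll zoom in next.

```bash
python3 - <<'E'
import cv2
a=cv2.imread("pics/scene0.png")[175:280,280:440];b=cv2.imread("pics/top0.png")[170:250,260:410]
cv2.imwrite("pics/za.png",cv2.resize(a,None,fx=5,fy=5,interpolation=cv2.INTER_CUBIC))
cv2.imwrite("pics/zb.png",cv2.resize(b,None,fx=5,fy=5,interpolation=cv2.INTER_CUBIC))
E
```

```text
(no output)
```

View pics/za.png

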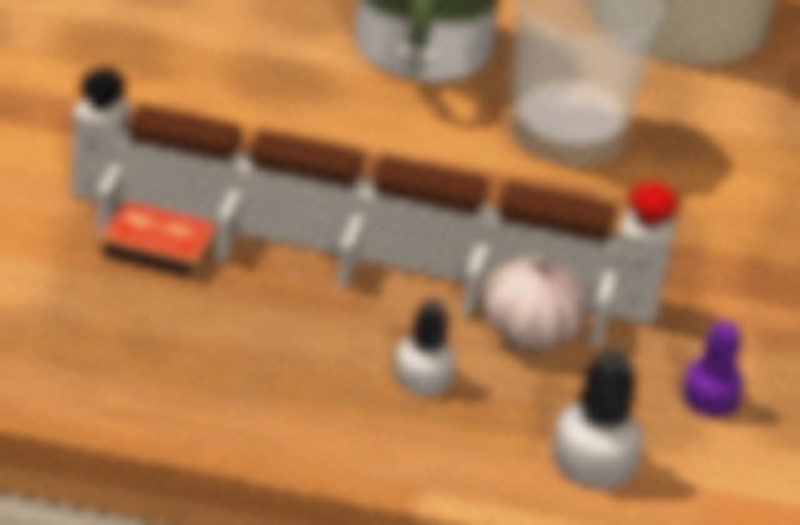

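View pics/zb.png

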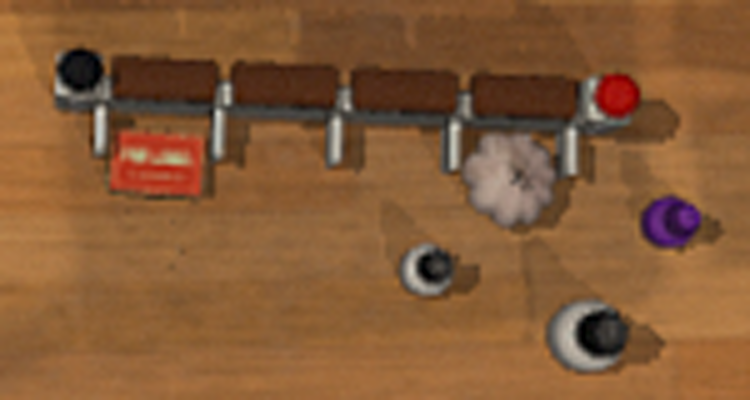

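```bash
cat > h.py <<'E'
from station import ctrl
import cv2,numpy as np
np.set_printoptions(precision=4,suppress=True)
def ray(n,uv,z):
    i=ctrl.camera_info(n);K=i["K"];T=np.array(i["camera_from_world"])
    d=np.linalg.inv(K)@[uv[0],uv[1],1];d=np.array([d[0],-d[1],-d[2]])
    R=T[:3,:3];c=-R.T@T[:3,3];d=R.T@d
    return c+d*(z-c[2])/d[2]
def blobs(m,mn=15):
    n,l,s,c=cv2.connectedComponentsWithStats(m.astype(np.uint8))
    return [(c[k],s[k]) for k in range(1,n) if s[k,4]>=mn]
E
python3 - <<'E'
from h import *
for n,(r0,r1,c0,c1) in {"scene":(175,280,280,440),"top":(170,250,260,410)}.items():
    im=cv2.imread(f"pics/{n}0.png")[r0:r1,c0:c1]
    hsv=cv2.cvtColor(im,cv2.COLOR_BGR2HSV).astype(int);H,S,V=hsv[...,0],hsv[...,1],hsv[...,2]
    ms={"brown":((H<15)&(S>110)&(V<100),.058),"red":(((H<6)|(H>172))&(S>200)&(V>130),.07),"grey":((S<45)&(V>90),.01),"dark":((V<50)&(S<130),.04)}
    for k,(m,z) in ms.items():
        for c,s in blobs(m):
            uv=c+[c0,r0]; print(n,k,uv.round(1),s,ray(n,uv,z)[:2])
E
```

```text
scene brown [316.3 202. ] [26 24 22  7 82] [ 0.4938 -0.1471]
scene brown [341.1 207.2] [51 29 21  7 92] [ 0.4899 -0.216 ]
scene brown [365.5 212.5] [75 34 21  8 88] [ 0.4851 -0.2824]
scene brown [390.7 217.9] [100  39  22   8  94] [ 0.4811 -0.349 ]
scene brown [309.5 226.9] [21 49 18  6 37] [ 0.3808 -0.1548]
scene red [410.2 214.7] [126  37   9   7  47] [ 0.4934 -0.3965]
scene grey [364.5 183.3] [ 72   0  26  16 252] [ 0.7039 -0.2536]
scene grey [405.8 178.8] [120   0  12  10  80] [ 0.7685 -0.3728]
scene grey [393.4 197.2] [105  16  19  12 166] [ 0.654 -0.346]
scene grey [351.1 218.2] [  16   20  117   43 1373] [ 0.5144 -0.2436]
scene grey [383.7 232.2] [100  55   8   6  33] [ 0.4783 -0.3375]
scene grey [364.4 247.9] [80 68 10 10 73] [ 0.3979 -0.2974]
scene grey [398.7 264.1] [112  81  15  16 169] [ 0.3609 -0.3877]
scene dark [300.3 192.4] [18 15  6  6 27] [ 0.5524 -0.0883]
scene dark [365.6 240.6] [84 63  4  6 23] [ 0.3904 -0.298 ]
scene dark [401.1 253.2] [117  73   9  11  76] [ 0.3676 -0.3883]
top brown [292.3 185.3] [ 22  11  22  10 176] [ 0.5056 -0.1424]
top brown [316.6 186.4] 
[... 536 characters left out ...]
 187.8] [11 15 11  5 25] [ 0.5065 -0.0981]
top grey [303.5 193.2] [42 16  4 16 33] [ 0.4895 -0.1779]
top grey [378.6 191.4] [115  16  11   9  27] [ 0.4907 -0.3988]
top grey [279.5 195.5] [19 21  2 10 20] [ 0.4838 -0.1076]
top grey [326.5 197.3] [66 23  2 10 19] [ 0.4762 -0.2446]
top grey [350.4 198.1] [90 24  2 10 18] [ 0.4726 -0.3149]
top grey [373.6 199.3] [113  25   3  10  21] [ 0.4677 -0.3827]
top grey [343.4 224.2] [80 49 10 10 36] [ 0.3966 -0.291 ]
top grey [374.9 237. ] [110  60  13  14  84] [ 0.3577 -0.3811]
top dark [275.4 183.7] [12 10  8  8 45] [ 0.514  -0.0955]
top dark [346.3 222.6] [84 50  6  6 19] [ 0.3991 -0.2939]
top dark [379.8 236.7] [116  62   9   9  41] [ 0.3574 -0.3874]
```

```bash
cat >> h.py <<'E'
from scipy.spatial.transform import Rotation as Ro
TH=-0.0633; RX=np.array([np.cos(TH),np.sin(TH)]); RY=np.array([-np.sin(TH),np.cos(TH)]); O=np.array([.488,-.2445])
def rack(x,y): return O+x*RX+y*RY
def inrack(p): d=np.asarray(p)[:2]-O; return np.array([d@RX,d@RY])
def plan(p,phi=None):
    o=ctrl.get_obs();R=Ro.from_rotvec(o["tool_rot"])
    print("t",o["t"],"pos",o["tool_pos"],"F",o["contact_force"],"open",o["opening"],"q",o["q"])
    print("shift cm",R.inv().apply(np.array(p)-o["tool_pos"])*100)
    if phi is not None:
        f=np.radians(phi);T=Ro.from_matrix(np.c_[[np.cos(f),np.sin(f),0],[np.sin(f),-np.cos(f),0],[0,0,-1]])
        print("turn deg",np.degrees((R.inv()*T).as_rotvec()))
E
python3 - <<'E'
from h import *
for n,u in (("top",(345.1,223.6)),("scene",(364.9,247.3))):print(n,[inrack(ray(n,u,z)) for z in(.008,.014)])
print(rack(-.015,.034),rack(-.028,.034),rack(.012,-.102))
for p in ([.42,.3,.404],[.494,-.346,.3]): plan(p,176.37)
E
```

```text
top [array([-0.0861, -0.0576]), array([-0.0866, -0.0564])]
scene [array([-0.0813, -0.0589]), array([-0.0887, -0.0598])]
[ 0.4752 -0.2096] [ 0.4622 -0.2088] [ 0.4935 -0.3471]
t 0.1 pos [0.1659 0.6023 0.4036] F [0.0927 0.1036 0.5072] open 0.08536316510334528 q [ 1.183   0.0533  1.6142 -0.      1.476  -0.119 ]
shift cm [-32.5269 -22.4006  -0.0077]
turn deg [ -0.1046  -0.022  -11.7687]
t 0.1 pos [0.1659 0.6023 0.4036] F [0.0927 0.1036 0.5072] open 0.08536316510334528 q [ 1.183   0.0533  1.6142 -0.      1.476  -0.119 ]
shift cm [-56.8168 -82.6972  10.4992]
turn deg [ -0.1046  -0.022  -11.7687]
```

>>> jog_arm([
  [[-3.5,-2.4,0],[0,0,-1.5]],
  [[-3.5,-2.4,0],[0,0,-1.5]],
  [[-3.5,-2.4,0],[0,0,-1.5]],
  [[-3.5,-2.4,0],[0,0,-1.5]],
  [[-3.5,-2.4,0],[0,0,-1.5]],
  [[-3.5,-2.4,0],[0,0,-1.5]],
  [[-3.5,-2.8,0],[0,0,-1.5]],
  [[-3.5,-2.8,0],[0,0,-1.5]],
], fingers=-1, grip_force=20)

```text
t: 0.9
tool_pos: [0.4112, 0.3516, 0.3986]
tool_rot: [-0.062, -3.136, 0.01]
contact_force: [0.6, 1.1, 0.3]
opening: 0.0003
```

```bash
python3 -c "
from h import *
plan([.494,-.346,.3],176.37)"
```

```text
t 0.9 pos [0.4112 0.3516 0.3986] F [0.5755 1.0931 0.2915] open 0.0003287904024730047 q [ 0.5703 -0.1429  1.8124 -0.0021  1.4799 -0.9607]
shift cm [-11.0942 -69.3162  10.232 ]
turn deg [-0.36   -0.2992  1.3588]
```

>>> jog_arm([
  [[-0.7,-4.3,0],[0,0,0.2]],
  [[-0.7,-4.3,0],[0,0,0.2]],
  [[-0.7,-4.3,0],[0,0,0.2]],
  [[-0.7,-4.3,0],[0,0,0.2]],
  [[-0.7,-4.3,0],[0,0,0.2]],
  [[-0.7,-4.3,0],[0,0,0.2]],
  [[-0.7,-4.3,0],[0,0,0.2]],
  [[-0.7,-4.3,0],[0,0,0.2]],
])

```text
t: 1.7
tool_pos: [0.45, -0.0084, 0.3969]
tool_rot: [-0.106, -3.131, 0.013]
contact_force: [1.0, -0.5, 0.6]
opening: 0.0002
```

>>> jog_arm([
  [[-0.7,-4.3,0],[0,0,0]],
  [[-0.7,-4.3,0],[0,0,0]],
  [[-0.7,-4.3,0],[0,0,0]],
  [[-0.7,-4.3,0],[0,0,0]],
  [[-0.7,-4.3,0],[0,0,0]],
  [[-0.7,-4.3,0],[0,0,0]],
  [[-0.7,-4.3,0],[0,0,0]],
])

```text
t: 2.4
tool_pos: [0.4752, -0.3249, 0.3959]
tool_rot: [-0.11, -3.13, 0.009]
contact_force: [0.8, 1.1, 1.3]
opening: 0.0001
```

```bash
python3 -c "
from h import *
plan([.494,-.346,.3],176.37)"
```

```text
t 2.4 pos [ 0.4752 -0.3249  0.3959] F [0.761  1.0872 1.3447] open 0.00014888224641393123 q [-0.727  -0.0572  1.7374 -0.0105  1.4654 -2.2264]
shift cm [-2.1119 -1.9156  9.5819]
turn deg [-0.335  -0.5467 -0.3937]
```

>>> jog_arm([
  [[-0.5,-0.5,2.5],[0,0,0]],
  [[-0.5,-0.5,2.5],[-0.3,-0.5,-0.4]],
  [[-0.6,-0.5,2.5],[0,0,0]],
  [[-0.4,-0.4,2.2],[0,0,0]],
  [[0,0,1.5],[0,0,0]],
  [[0,0,1.5],[0,0,0]],
  [[0,0,1.0],[0,0,0]],
  [[0,0,0],[0,0,0]],
])

```text
t: 3.2
tool_pos: [0.4921, -0.3527, 0.2513]
tool_rot: [-0.112, -3.137, 0.0]
contact_force: [0.5, 0.3, -0.3]
opening: 0.0003
```

```bash
python3 - <<'E'
from h import *
plan([*rack(.012,-.102),.231],176.37)
for n in("scene","top"):
    i=ctrl.get_image(n)[150:270,260:430];cv2.imwrite(f"pics/t1{n}.png",cv2.cvtColor(cv2.resize(i,None,fx=4,fy=4,interpolation=2),cv2.COLOR_RGB2BGR))
E
```

```text
t 3.2 pos [ 0.4921 -0.3527  0.2513] F [ 0.5402  0.3084 -0.3298] open 0.0002887413115376365 q [-0.7444  0.1479  1.779  -0.0017  1.2165 -2.2431]
shift cm [-0.1047  0.5749  2.0323]
turn deg [-0.0069 -0.1405 -0.4673]
```

View pics/t1scene.png

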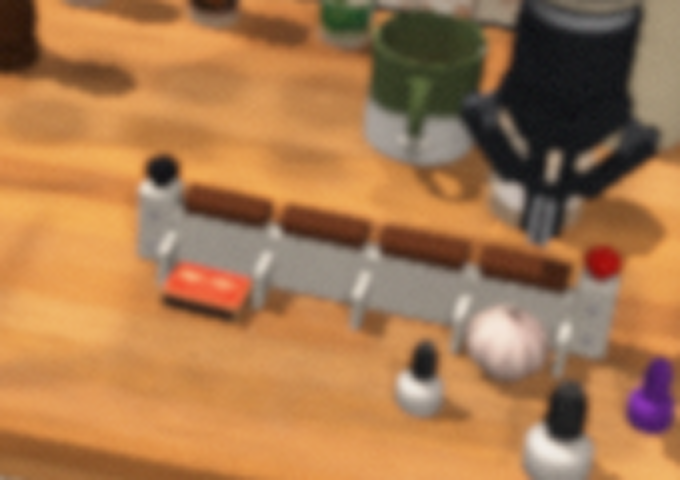

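View pics/t1top.png

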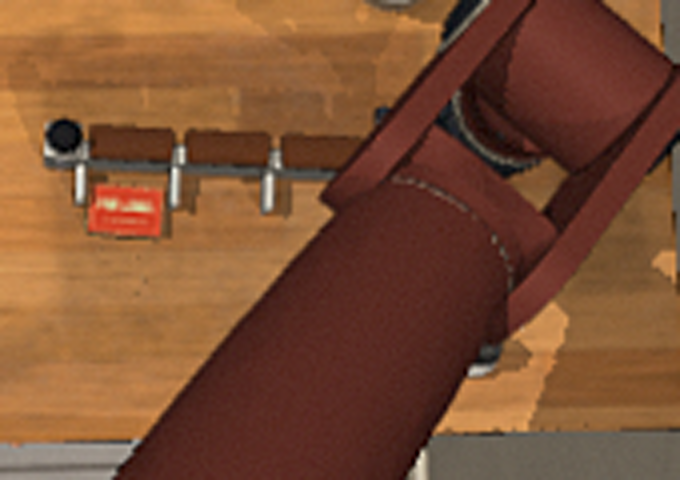

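The closed fingertips hover about 20 mm above the rail piece next to the red knob, at (540,238) in the crop. I'll descend until they touch.

>>> jog_arm([
  [[-0.1,0.6,0.6],[0,0,0]],
  [[0,0,0.6],[0,0,0]],
  [[0,0,0.3],[0,0,0]],
  [[0,0,0.2],[0,0,0]],
])

```text
t: 3.7
tool_pos: [0.4955, -0.3473, 0.2393]
tool_rot: [0.111, 3.134, -0.01]
contact_force: [0.3, 0.6, 0.1]
opening: -0.0004
```

>>> jog_arm([
  [[0.2,0,0.4],[0,0,0]],
  [[0,0,0.3],[0,0,0]],
  [[0,0,0.2],[0,0,0]],
  [[0,0,0.1],[0,0,0]],
])

```text
t: 4.1
tool_pos: [0.4938, -0.3477, 0.2315]
tool_rot: [0.111, 3.134, -0.01]
contact_force: [-2.5, 2.2, 4.4]
opening: 0.0
```

>>> jog_arm([
  [[0,0,0.15],[0,0,0]],
  [[0,0,0],[0,0,0]],
])

```text
t: 4.3
tool_pos: [0.4941, -0.348, 0.232]
tool_rot: [0.111, 3.135, -0.009]
contact_force: [-0.3, -0.1, -0.4]
opening: 0.0004
```

>>> jog_arm([
  [[0,0,0.2],[0,0,0]],
  [[0,0,0.2],[0,0,0]],
])

```text
t: 4.5
tool_pos: [0.4946, -0.3485, 0.2314]
tool_rot: [0.111, 3.135, -0.008]
contact_force: [-6.9, 6.1, 15.5]
opening: -0.0002
```

```bash
python3 - <<'E'
from h import *
plan([*rack(.012,-.102),.231],176.37)
i=ctrl.get_image("scene")[150:270,260:430];cv2.imwrite(f"pics/t2.png",cv2.cvtColor(cv2.resize(i,None,fx=4,fy=4,interpolation=2),cv2.COLOR_RGB2BGR))
E
```

```text
t 4.5 pos [ 0.4946 -0.3485  0.2314] F [-6.9     6.1064 15.4956] open -0.00017986030726801957 q [-0.7365  0.1702  1.7912 -0.0015  1.1735 -2.2358]
shift cm [0.1144 0.1326 0.0398]
turn deg [-0.3008  0.2501 -0.4338]
```

View pics/t2.png

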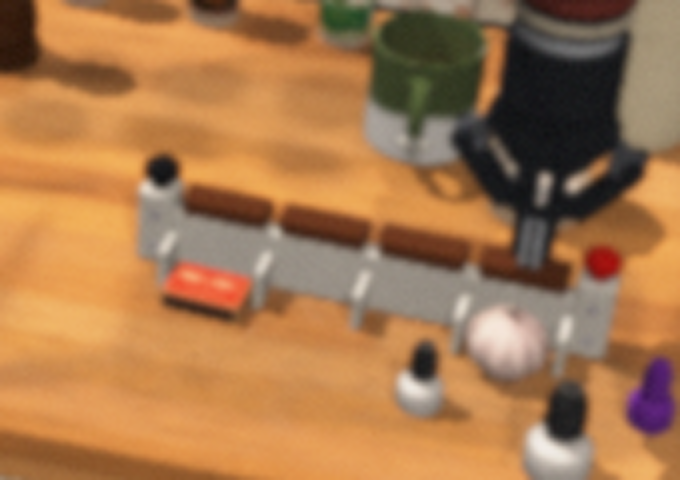

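The fingertip stands in the middle of the first piece, at (532,262), pressing with 15 N. Next I lift and move to the second piece.

>>> jog_arm([
  [[0,0,-1.5],[0,0,0]],
  [[0,0,-1.5],[0,0,0]],
  [[0,2.5,0],[0,0,0]],
  [[0,2.5,0],[0,0,0]],
  [[0,1.9,0],[0,0,0]],
  [[0,0,0],[0,0,0]],
])

```text
t: 5.15
tool_pos: [0.4995, -0.2783, 0.2633]
tool_rot: [0.115, 3.133, -0.011]
contact_force: [0.3, -0.1, -0.2]
opening: 0.0002
```

```bash
python3 -c "
from h import *
plan([*rack(.012,-.034),.231],176.37)"
```

```text
t 5.15 pos [ 0.4995 -0.2783  0.2633] F [ 0.3393 -0.0771 -0.2186] open 0.00016722142048098364 q [-0.6381  0.0548  1.8573 -0.0024  1.2204 -2.1348]
shift cm [ 0.1806 -0.0765  3.2322]
turn deg [-0.388   0.3699 -0.5688]
```

>>> jog_arm([
  [[0.1,-0.1,1.2],[-0.3,0.3,-0.5]],
  [[0.1,0,1.0],[0,0,0]],
  [[0,0,0.5],[0,0,0]],
  [[0,0,0.3],[0,0,0]],
  [[0,0,0.2],[0,0,0]],
])

```text
t: 5.65
tool_pos: [0.4977, -0.281, 0.2313]
tool_rot: [-0.102, -3.138, -0.001]
contact_force: [-9.5, 9.5, 27.1]
opening: 0.0002
```

>>> jog_arm([
  [[0,0,-1.5],[0,0,0]],
  [[0,0,-1.5],[0,0,0]],
  [[0,2.5,0],[0,0,0]],
  [[0,2.5,0],[0,0,0]],
  [[0,1.9,0],[0,0,0]],
  [[0,0,0],[0,0,0]],
])

```text
t: 6.25
tool_pos: [0.5027, -0.2136, 0.2641]
tool_rot: [0.11, 3.139, -0.001]
contact_force: [0.2, -1.2, -0.2]
opening: -0.0
```

```bash
python3 -c "
from h import *
plan([*rack(.012,.034),.231],176.37)"
```

```text
t 6.25 pos [ 0.5027 -0.2136  0.2641] F [ 0.2059 -1.215  -0.1951] open -2.752825893518876e-06 q [-0.538  -0.0039  1.9158 -0.0005  1.2291 -2.0384]
shift cm [0.0763 0.2272 3.3084]
turn deg [-0.0407  0.0202 -0.3957]
```

>>> jog_arm([
  [[0.1,0.2,1.2],[0,0,0]],
  [[0,0,1.0],[0,0,0]],
  [[0,0,0.5],[0,0,0]],
  [[0,0,0.3],[0,0,0]],
  [[0,0,0.2],[0,0,0]],
])

```text
t: 6.75
tool_pos: [0.502, -0.214, 0.2313]
tool_rot: [-0.114, -3.138, 0.0]
contact_force: [-9.8, 8.3, 28.6]
opening: 0.0
```

```bash
python3 - <<'E'
from h import *
plan([*rack(.012,.034),.231],176.37)
i=ctrl.get_image("scene")[150:270,260:430];cv2.imwrite(f"pics/t3.png",cv2.cvtColor(cv2.resize(i,None,fx=4,fy=4,interpolation=2),cv2.COLOR_RGB2BGR))
E
```

```text
t 6.75 pos [ 0.502  -0.214   0.2313] F [-9.766   8.349  28.6272] open 3.0295176927808047e-05 q [-0.5392  0.0397  1.933  -0.0007  1.1699 -2.0371]
shift cm [0.0103 0.2687 0.0329]
turn deg [-0.0088 -0.0675 -0.5319]
```

View pics/t3.png

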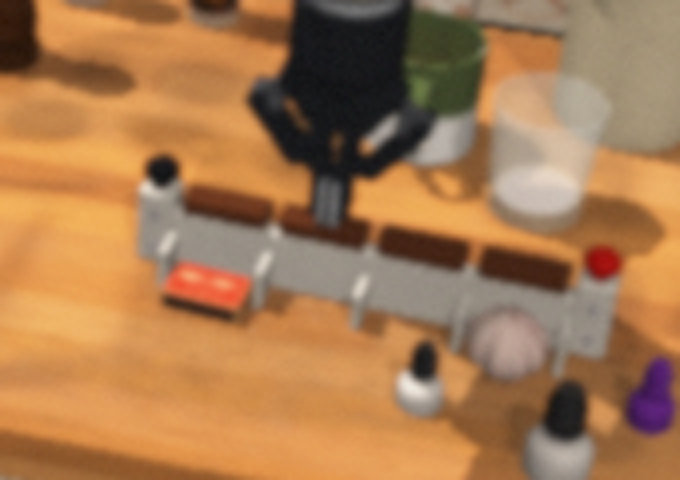

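The third piece is touched at (328,222) with 29 N. Now I lift and go to a point behind the stopper. I'll push diagonally with a narrow finger gap so the round foot nests between the fingers, and the line keeps clear of the garlic.

>>> jog_arm([
  [[0,0,-2.5],[0,0,0]],
  [[0,0,-2.5],[0,0,0]],
  [[0,0,-1.5],[0,0,0]],
  [[2.5,0,-0.5],[0,0,0]],
  [[2.5,0,0],[0,0,8]],
  [[2.5,0,0],[0,0,8]],
  [[2.0,0,0],[0,0,8]],
  [[0,0,0],[0,0,8]],
], fingers=-0.76)

```text
t: 7.6
tool_pos: [0.4064, -0.2001, 0.3035]
tool_rot: [-1.01, -2.973, 0.002]
contact_force: [0.3, 0.0, 0.1]
opening: 0.0102
```

>>> jog_arm([
  [[0,0,0],[0,0,8.5]],
  [[0,0,0],[0,0,8.5]],
  [[0,0,0],[0,0,8.5]],
  [[0,0,0],[0,0,8.5]],
  [[0,0,0],[0,0,8.5]],
  [[0,0,0],[0,0,8.5]],
  [[0,0,0],[0,0,8.5]],
  [[0,0,0],[0,0,8.5]],
])

```text
t: 8.4
tool_pos: [0.4045, -0.2015, 0.3013]
tool_rot: [-2.512, -1.883, 0.005]
contact_force: [0.3, 0.1, -0.4]
opening: 0.0101
```

```bash
python3 - <<'E'
from h import *
plan([*rack(-.097,-.092),.29],68.9)
for n,(r0,r1,c0,c1) in {"scene":(175,280,280,440),"top":(170,250,260,410)}.items():
    im=ctrl.get_image(n)[r0:r1,c0:c1]
    cv2.imwrite(f"pics/p{n}.png",cv2.cvtColor(cv2.resize(im,None,fx=5,fy=5,interpolation=2),cv2.COLOR_RGB2BGR))
for n,u in (("top",(361.5,205)),("scene",(386.5,234.5))):print("garlic",inrack(ray(n,u,.028)))
E
```

```text
t 8.4 pos [ 0.4045 -0.2015  0.3013] F [ 0.3098  0.1091 -0.3627] open 0.01012175786786801 q [-0.6266 -0.2929  2.1052 -0.0022  1.3325 -0.3419]
shift cm [-12.8869   1.774    1.1392]
turn deg [-0.2147  0.0612  4.8188]
garlic [-0.0321 -0.1   ]
garlic [-0.0348 -0.1038]
```

View pics/pscene.png

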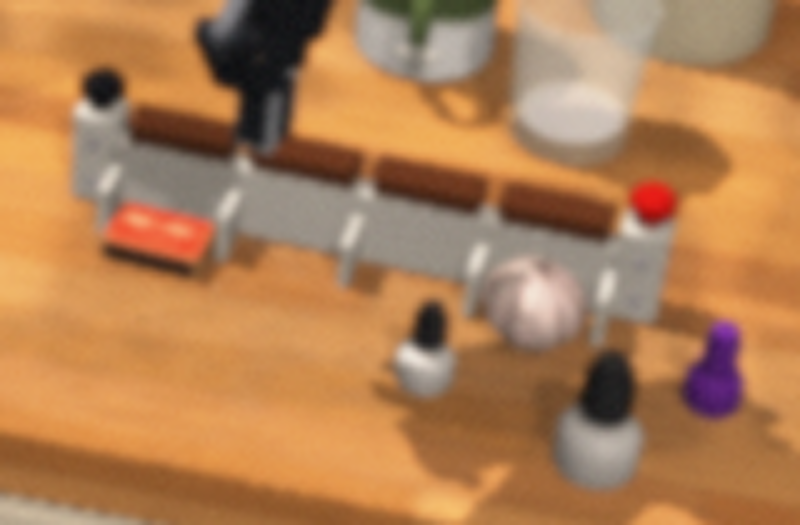

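View pics/ptop.png

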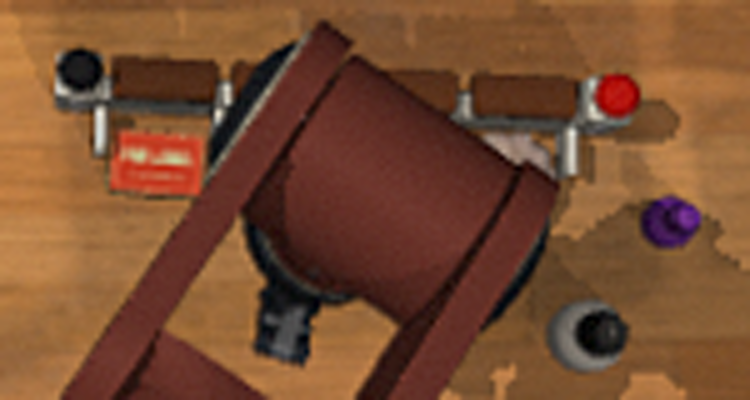

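The stopper, garlic and matchbox are undisturbed. I'll move over to the start of the push.

>>> jog_arm([
  [[-3.2,0.4,0],[0,0,2.4]],
  [[-3.2,0.4,0],[0,0,2.4]],
  [[-3.2,0.4,0],[0,0,0]],
  [[-2.8,0,0],[0,0,0]],
  [[0,0,0.5],[0,0,0]],
  [[0,0,0.5],[0,0,0]],
])

```text
t: 9.1
tool_pos: [0.3754, -0.3273, 0.2909]
tool_rot: [-2.567, -1.809, 0.004]
contact_force: [-0.3, -0.2, 0.0]
opening: 0.0102
```

```bash
python3 -c "
from h import *
plan([*rack(-.097,-.092),.181],68.9)"
```

```text
t 9.1 pos [ 0.3754 -0.3273  0.2909] F [-0.3109 -0.2291  0.0453] open 0.010206333446391753 q [-0.8662 -0.1559  2.0097 -0.0022  1.2891 -0.5223]
shift cm [ 0.0817  1.0601 10.9874]
turn deg [-0.1299  0.0689  1.4335]
```

>>> jog_arm([
  [[0,1.0,1.0],[0,0,1.4]],
  [[0,0,2.5],[0,0,0]],
  [[0,0,2.5],[0,0,0]],
  [[0,0,1.5],[0,0,0]],
  [[0,0,1.0],[0,0,0]],
  [[0,0,0],[0,0,0]],
])

```text
t: 9.7
tool_pos: [0.3861, -0.3255, 0.2003]
tool_rot: [-2.574, -1.793, 0.002]
contact_force: [-0.6, -0.2, -0.6]
opening: 0.0104
```

```bash
python3 - <<'E'
from h import *
plan([*rack(-.097,-.092),.181],68.9)
for n,(r0,r1,c0,c1) in {"scene":(175,280,280,440)}.items():
    im=ctrl.get_image(n)[r0:r1,c0:c1]
    cv2.imwrite(f"pics/q{n}.png",cv2.cvtColor(cv2.resize(im,None,fx=5,fy=5,interpolation=2),cv2.COLOR_RGB2BGR))
E
```

```text
t 9.7 pos [ 0.3861 -0.3255  0.2003] F [-0.6258 -0.1979 -0.5721] open 0.010355801599822946 q [-0.8478 -0.007   2.0408 -0.0007  1.1124 -0.4933]
shift cm [-0.4702  0.108   1.9242]
turn deg [-0.2486 -0.0923  0.8054]
```

View pics/qscene.png

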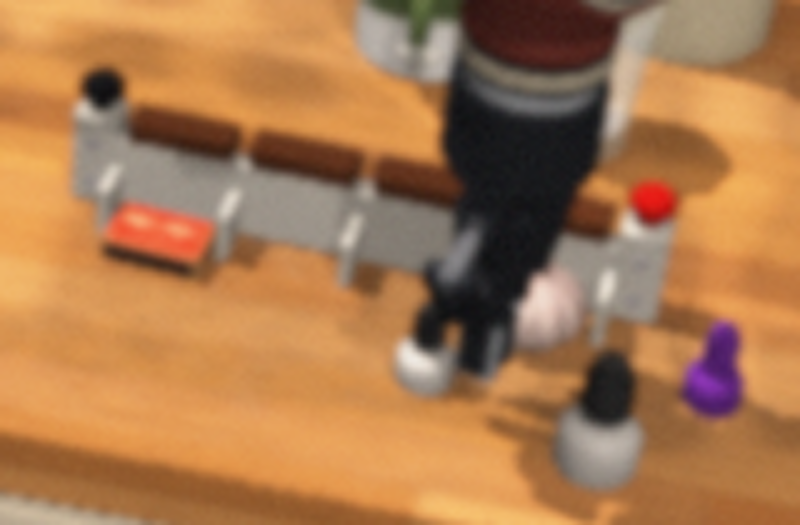

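The fingers stand just right of the stopper, at (480,360) in the crop, with the tips about 27 mm up and clear of garlic and stopper. I'll back off 5 mm and lower to foot height.

>>> jog_arm([
  [[-0.5,0.1,0.6],[-0.2,0,0.8]],
  [[0,0,0.6],[0,0,0]],
  [[0,0,0.4],[0,0,0]],
  [[0,0,0.2],[0,0,0]],
  [[0,0,0],[0,0,0]],
])

```text
t: 10.25
tool_pos: [0.3866, -0.3321, 0.1848]
tool_rot: [2.586, 1.774, 0.003]
contact_force: [0.2, 0.6, -0.8]
opening: 0.0101
```

```bash
python3 - <<'E'
from h import *
plan([*rack(-.097,-.092),.181],68.9)
o=ctrl.get_obs();print(inrack(o["tool_pos"]))
E
```

```text
t 10.25 pos [ 0.3866 -0.3321  0.1848] F [ 0.1846  0.6294 -0.7807] open 0.01011220015899762 q [-0.8561  0.028   2.0367  0.0015  1.071  -0.4885]
shift cm [ 0.135  -0.1887  0.3747]
turn deg [ 0.3376  0.0949 -0.0022]
[-0.0956 -0.0938]
```

>>> jog_arm([
  [[0,-0.2,0.3],[0.3,0,0]],
  [[0.3,0,0.1],[0,0,0]],
  [[0.3,0,0],[0,0,0]],
  [[0.3,0,0],[0,0,0]],
  [[0.3,0,0],[0,0,0]],
  [[0.3,0,0],[0,0,0]],
  [[0.3,0,0],[0,0,0]],
])

```text
t: 10.95
tool_pos: [0.3918, -0.3135, 0.1811]
tool_rot: [2.589, 1.775, -0.002]
contact_force: [-0.4, 0.2, -0.2]
opening: 0.0106
```

```bash
python3 - <<'E'
from h import *
plan([*rack(-.057-.3*.0255,.034-.954*.0255),.181],68.9)
o=ctrl.get_obs();print(inrack(o["tool_pos"]))
for n,(r0,r1,c0,c1) in {"scene":(175,280,280,440)}.items():
    im=ctrl.get_image(n)[r0:r1,c0:c1]
    cv2.imwrite(f"pics/r{n}.png",cv2.cvtColor(cv2.resize(im,None,fx=5,fy=5,interpolation=2),cv2.COLOR_RGB2BGR))
E
```

```text
t 10.95 pos [ 0.3918 -0.3135  0.1811] F [-0.4302  0.2108 -0.1614] open 0.010599070239641755 q [-0.8229  0.017   2.0553 -0.0016  1.0669 -0.4537]
shift cm [ 8.881   0.0336 -0.0081]
turn deg [ 0.0858  0.1333 -0.0117]
[-0.0917 -0.0749]
```

View pics/rscene.png

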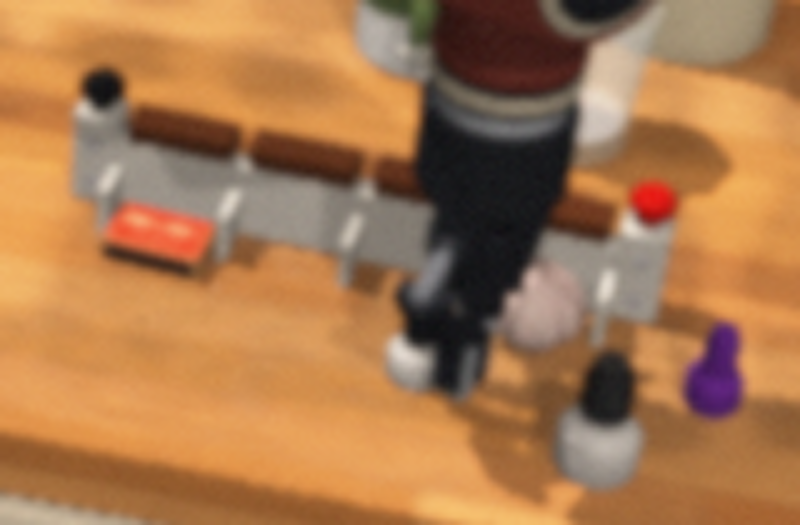

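The fingertip gap is against the foot, at (410,365) in the crop. The stopper has just started to slide and is upright.

>>> jog_arm([
  [[0.4,0,0],[0,0,0]],
  [[0.4,0,0],[0,0,0]],
  [[0.4,0,0],[0,0,0]],
  [[0.4,0,0],[0,0,0]],
  [[0.4,0,0],[0,0,0]],
  [[0.4,0,0],[0,0,0]],
  [[0.4,0,0],[0,0,0]],
  [[0.4,0,0],[0,0,0]],
])

```text
t: 11.8
tool_pos: [0.4044, -0.2808, 0.1811]
tool_rot: [2.589, 1.776, -0.001]
contact_force: [0.6, 0.2, 0.4]
opening: 0.0101
```

```bash
python3 - <<'E'
from h import *
plan([*rack(-.057-.3*.0255,.034-.954*.0255),.181],68.9)
for n,(r0,r1,c0,c1) in {"scene":(175,280,280,440)}.items():
    im=ctrl.get_image(n)[r0:r1,c0:c1]
    cv2.imwrite(f"pics/s{n}.png",cv2.cvtColor(cv2.resize(im,None,fx=5,fy=5,interpolation=2),cv2.COLOR_RGB2BGR))
E
```

```text
t 11.8 pos [ 0.4044 -0.2808  0.1811] F [0.5727 0.2061 0.4012] open 0.010133064850570831 q [-0.758  -0.0053  2.0777 -0.0016  1.0669 -0.3889]
shift cm [ 5.3802  0.0338 -0.    ]
turn deg [ 0.0924  0.1227 -0.0032]
```

View pics/sscene.png

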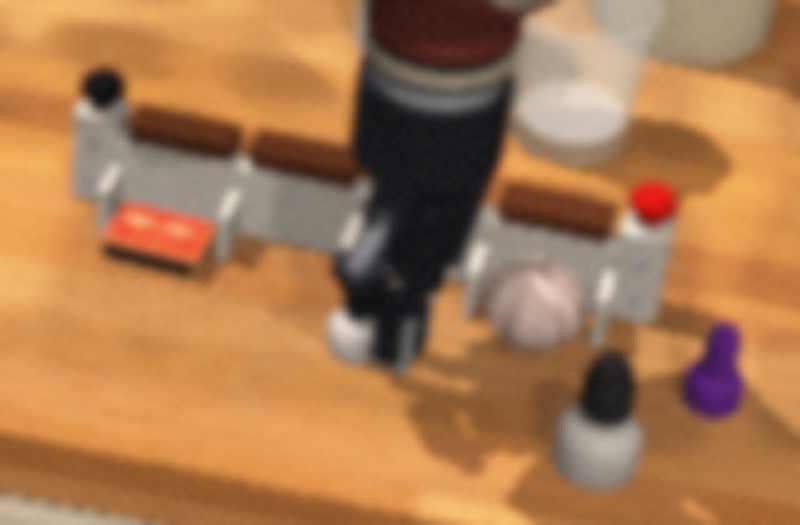

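It is sliding nested and upright, at (350,335). I'll continue for about 5 cm.

>>> jog_arm([
  [[0.4,0,0],[0,0,0]],
  [[0.4,0,0],[0,0,0]],
  [[0.4,0,0],[0,0,0]],
  [[0.4,0,0],[0,0,0]],
  [[0.4,0,0],[0,0,0]],
  [[0.4,0,0],[0,0,0]],
  [[0.4,0,0],[0,0,0]],
  [[0.4,0,0],[0,0,0]],
])

```text
t: 12.65
tool_pos: [0.417, -0.2482, 0.1811]
tool_rot: [2.589, 1.776, -0.001]
contact_force: [0.5, 0.5, -0.2]
opening: 0.0107
```

>>> jog_arm([
  [[0.4,0,0],[0,0,0]],
  [[0.4,0,0],[0,0,0]],
  [[0.4,0,0],[0,0,0]],
  [[0.3,0,0],[0,0,0]],
  [[0.1,0,0],[0,0,0]],
])

```text
t: 13.15
tool_pos: [0.4234, -0.2315, 0.181]
tool_rot: [2.588, 1.776, -0.001]
contact_force: [-0.0, 0.2, 0.1]
opening: 0.01
```

```bash
python3 - <<'E'
from h import *
plan([*rack(-.057-.3*.0255,.034-.954*.0255),.181],68.9)
for n,(r0,r1,c0,c1) in {"scene":(175,280,280,440)}.items():
    im=ctrl.get_image(n)[r0:r1,c0:c1]
    cv2.imwrite(f"pics/u{n}.png",cv2.cvtColor(cv2.resize(im,None,fx=5,fy=5,interpolation=2),cv2.COLOR_RGB2BGR))
E
```

```text
t 13.15 pos [ 0.4234 -0.2315  0.181 ] F [-0.0414  0.1852  0.0986] open 0.010031979595480309 q [-0.6545 -0.0286  2.1009 -0.0015  1.0673 -0.2859]
shift cm [0.0956 0.0396 0.0014]
turn deg [0.0914 0.1065 0.0246]
```

View pics/uscene.png

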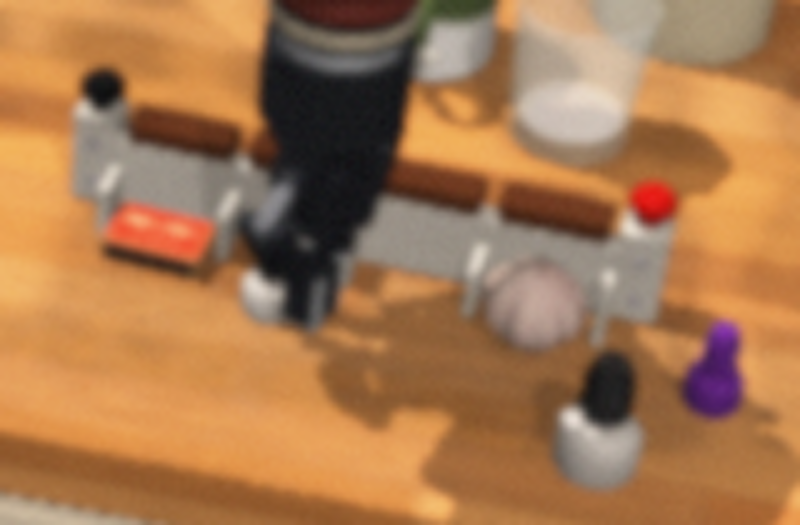

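Aligned with the bay by eye, foot at about (268,297). I'll back off along the push line, lift, and measure the stopper.

>>> jog_arm([
  [[-0.5,0,0],[0,0,0]],
  [[-1.0,0,0],[0,0,0]],
  [[-1.5,0,0],[0,0,0]],
  [[0,0,-2],[0,0,0]],
  [[0,0,-3],[0,0,0]],
  [[0,0,-3],[0,0,0]],
  [[-2,0,-2],[0,0,0]],
  [[-2,0,0],[0,0,0]],
])

```text
t: 14.0
tool_pos: [0.3951, -0.3017, 0.2836]
tool_rot: [-2.59, -1.778, 0.004]
contact_force: [0.5, -0.8, -0.0]
opening: 0.0102
```

```bash
python3 - <<'E'
from h import *
o=ctrl.get_obs();print(o["tool_pos"],inrack(o["tool_pos"]))
for n,(r0,r1,c0,c1) in {"scene":(175,280,280,440),"top":(170,250,260,410)}.items():
    im=ctrl.get_image(n);cv2.imwrite(f"pics/v{n}_full.png",cv2.cvtColor(im,cv2.COLOR_RGB2BGR));im=im[r0:r1,c0:c1]
    cv2.imwrite(f"pics/v{n}.png",cv2.cvtColor(cv2.resize(im,None,fx=5,fy=5,interpolation=2),cv2.COLOR_RGB2BGR))
E
```

```text
[ 0.3951 -0.3017  0.2836] [-0.0891 -0.063 ]
```

View pics/vscene.png

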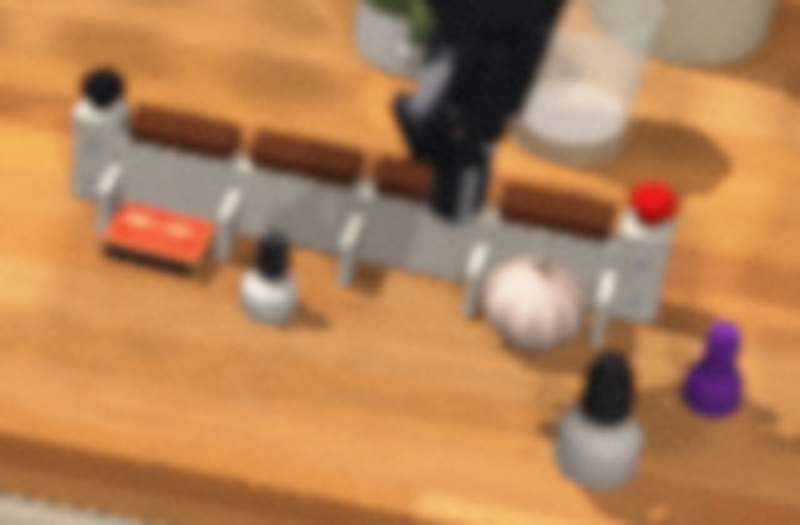

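View pics/vtop.png

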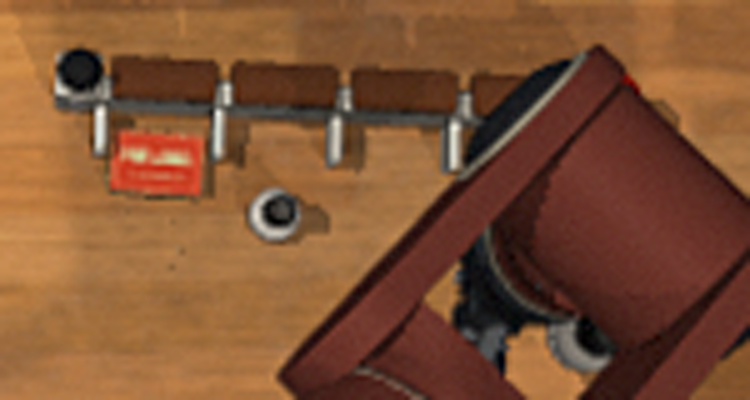

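The stopper stands upright in front of bay_2, with its foot at (274,214) in the top crop and (269,294) in the scene crop. Nothing else has moved.

```bash
python3 - <<'E'
from h import *
for n,u in (("top",(314.4,212.4)),("scene",(333.4,233.4))):print(n,[inrack(ray(n,u,z)) for z in(.008,.014)])
# divider noses in top (5x crop px): tops z=.03
for u in ((100,152),(217,157),(334,163),(452,168)): print(inrack(ray("top",(u[0]/5+259.6,u[1]/5+169.6),.03)))
plan([*rack(-.105,.034),.29],176.37)
E
```

```text
top [array([-0.0575,  0.0328]), array([-0.0581,  0.0335])]
scene [array([-0.0543,  0.0317]), array([-0.0618,  0.0302])]
[-0.0285  0.1361]
[-0.0284  0.069 ]
[-0.0288  0.0018]
[-0.0286 -0.0662]
t 14.1 pos [ 0.3942 -0.3022  0.2813] F [-0.1213 -0.0418  1.3981] open 0.010228737823617546 q [-0.8034 -0.1467  2.0188 -0.0031  1.2741 -0.4314]
shift cm [ 8.8401 -4.3943 -0.8502]
turn deg [  -0.2518   -0.2634 -107.6335]
```

>>> jog_arm([
  [[0,0,-0.5],[0,0,8.5]],
  [[0,0,-0.5],[0,0,8.5]],
  [[0,0,0],[0,0,8.5]],
  [[0,0,0],[0,0,8.5]],
  [[0,0,0],[0,0,8.5]],
  [[0,0,0],[0,0,8.5]],
  [[0,0,0],[0,0,8.5]],
  [[0,0,0],[0,0,8.5]],
])

```text
t: 14.9
tool_pos: [0.3913, -0.3015, 0.285]
tool_rot: [-3.129, 0.006, 0.02]
contact_force: [-0.5, -0.4, 1.1]
opening: 0.01
```

```bash
python3 - <<'E'
from h import *
plan([*rack(-.100,.033),.29],-3.63)
E
```

```text
t 14.9 pos [ 0.3913 -0.3015  0.285 ] F [-0.5059 -0.3808  1.1008] open 0.010041766896008244 q [-0.8072 -0.1546  2.0193 -0.0006  1.295   0.7675]
shift cm [-0.146  -9.636  -0.3813]
turn deg [-0.7017  0.7635  3.4142]
```

>>> jog_arm([
  [[-0.6,-3.0,0],[-0.6,0.7,3.4]],
  [[-0.3,-3.0,0],[0,0,0]],
  [[0,-3.0,0],[0,0,0]],
  [[0,-0.7,0],[0,0,0]],
  [[0,0,0],[0,0,0]],
])

```text
t: 15.4
tool_pos: [0.3853, -0.2014, 0.2813]
tool_rot: [-3.133, 0.112, 0.01]
contact_force: [0.3, 0.5, 0.2]
opening: 0.0103
```

```bash
python3 - <<'E'
from h import *
plan([*rack(-.100,.033),.181],-3.63)
E
```

```text
t 15.4 pos [ 0.3853 -0.2014  0.2813] F [0.2879 0.4518 0.2019] open 0.010270581619769839 q [-0.6536 -0.3159  2.1585  0.0021  1.3083  0.9882]
shift cm [ 0.589   0.4178 10.0216]
turn deg [-0.3921  0.3809 -0.4707]
```

>>> jog_arm([
  [[0,0.4,1.5],[-0.4,0.4,-0.5]],
  [[0,0,2.2],[0,0,0]],
  [[0,0,2.2],[0,0,0]],
  [[0,0,1.5],[0,0,0]],
  [[0,0,0.8],[0,0,0]],
  [[0,0,0],[0,0,0]],
])

```text
t: 16.0
tool_pos: [0.3855, -0.2106, 0.1969]
tool_rot: [3.136, -0.103, 0.003]
contact_force: [-0.2, -0.1, 0.5]
opening: 0.0102
```

```bash
python3 - <<'E'
from h import *
plan([*rack(-.100,.033),.181],-3.63)
for n,(r0,r1,c0,c1) in {"scene":(175,280,280,440)}.items():
    im=ctrl.get_image(n)[r0:r1,c0:c1]
    cv2.imwrite(f"pics/w{n}.png",cv2.cvtColor(cv2.resize(im,None,fx=5,fy=5,interpolation=2),cv2.COLOR_RGB2BGR))
E
```

```text
t 16.0 pos [ 0.3855 -0.2106  0.1969] F [-0.1776 -0.1106  0.4603] open 0.010205203497790588 q [-0.6692 -0.1704  2.1986 -0.0021  1.1098  0.9682]
shift cm [ 0.4352 -0.5687  1.5918]
turn deg [ 0.2047 -0.1079 -0.1277]
```

View pics/wscene.png

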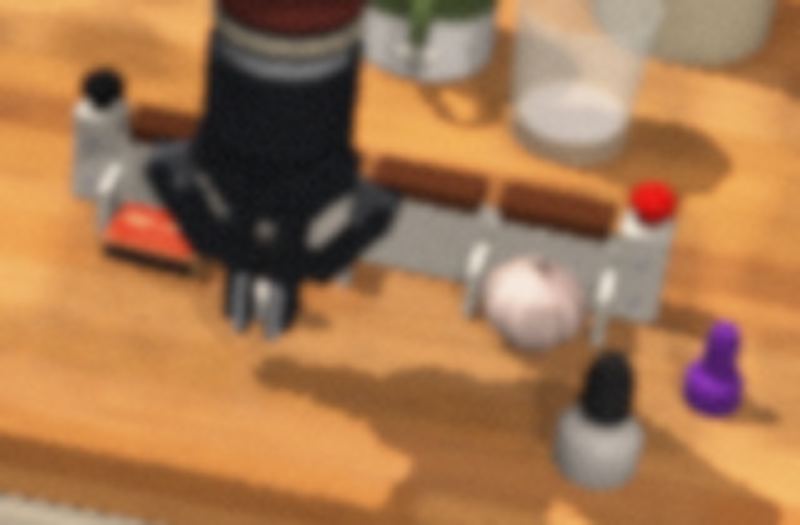

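The fingers are directly in front of the stopper, with its foot visible in the gap at (258,295). I'll correct 5 mm sideways and lower.

>>> jog_arm([
  [[0,-0.5,0.6],[0.2,0,0]],
  [[0,-0.1,0.5],[0,0,0]],
  [[0,0,0.3],[0,0,0]],
  [[0,0,0.1],[0,0,0]],
  [[0,0,0],[0,0,0]],
])

```text
t: 16.55
tool_pos: [0.3875, -0.2054, 0.1842]
tool_rot: [3.136, -0.103, 0.011]
contact_force: [0.7, 1.3, -0.1]
opening: 0.0103
```

```bash
python3 - <<'E'
from h import *
plan([*rack(-.0405,.033),.181],-3.63)
print(inrack(ctrl.get_obs()["tool_pos"]))
E
```

```text
t 16.55 pos [ 0.3875 -0.2054  0.1842] F [ 0.6847  1.2571 -0.1381] open 0.01027889954772467 q [-0.6577 -0.1489  2.2055  0.0013  1.0769  0.978 ]
shift cm [ 6.223  -0.0522  0.3629]
turn deg [ 0.2051 -0.4217 -0.1256]
[-0.1028  0.0326]
```

>>> jog_arm([
  [[0.4,0,0.2],[0.2,-0.4,0]],
  [[0.4,0,0.1],[0,0,0]],
  [[0.4,0,0],[0,0,0]],
  [[0.4,0,0],[0,0,0]],
  [[0.4,0,0],[0,0,0]],
  [[0.4,0,0],[0,0,0]],
  [[0.4,0,0],[0,0,0]],
  [[0.4,0,0],[0,0,0]],
])

```text
t: 17.35
tool_pos: [0.4225, -0.2079, 0.1816]
tool_rot: [3.139, -0.103, 0.001]
contact_force: [0.4, -0.7, -0.0]
opening: 0.0099
```

```bash
python3 - <<'E'
from h import *
plan([*rack(-.0405,.033),.181],-3.63)
for n,(r0,r1,c0,c1) in {"scene":(175,280,280,440)}.items():
    im=ctrl.get_image(n)[r0:r1,c0:c1]
    cv2.imwrite(f"pics/x{n}.png",cv2.cvtColor(cv2.resize(im,None,fx=5,fy=5,interpolation=2),cv2.COLOR_RGB2BGR))
E
```

```text
t 17.35 pos [ 0.4225 -0.2079  0.1816] F [ 0.3797 -0.7349 -0.0456] open 0.009919361021075677 q [-0.6155 -0.058   2.128  -0.0001  1.0706  1.0207]
shift cm [ 2.716  -0.068   0.0602]
turn deg [ 0.034  -0.044  -0.1148]
```

View pics/xscene.png

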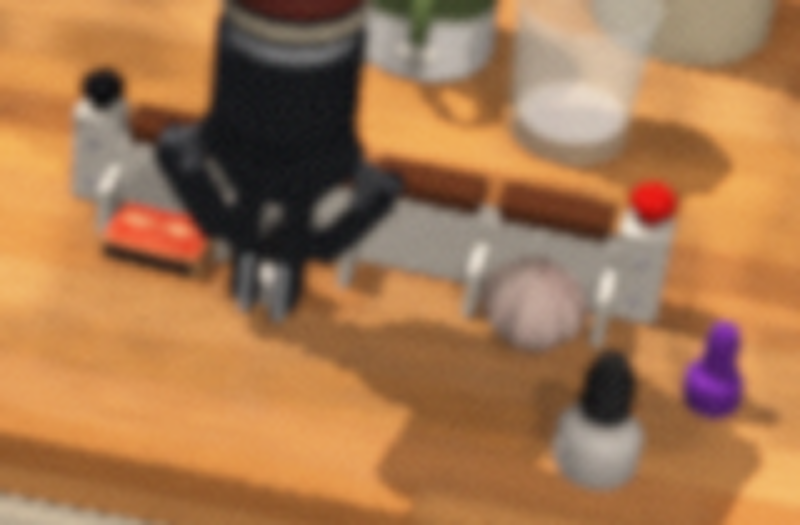

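>>> jog_arm([
  [[0.35,0,0],[0,0,0]],
  [[0.35,0,0],[0,0,0]],
  [[0.35,0,0],[0,0,0]],
  [[0.35,0,0],[0,0,0]],
  [[0.35,0,0],[0,0,0]],
  [[0.2,0,0],[0,0,0]],
  [[0.2,0,0],[0,0,0]],
])

```text
t: 18.1
tool_pos: [0.4462, -0.2095, 0.1817]
tool_rot: [3.139, -0.103, 0.002]
contact_force: [-0.8, -0.1, -0.8]
opening: 0.0098
```

>>> jog_arm([
  [[0.2,0,0],[0,0,0]],
  [[0.2,0,0],[0,0,0]],
])

```text
t: 18.3
tool_pos: [0.4505, -0.2098, 0.1816]
tool_rot: [3.139, -0.103, 0.001]
contact_force: [-0.4, -0.1, -0.1]
opening: 0.0102
```

```bash
python3 - <<'E'
from h import *
plan([*rack(-.0405,.033),.181],-3.63)
E
```

```text
t 18.3 pos [ 0.4505 -0.2098  0.1816] F [-0.4256 -0.0512 -0.0884] open 0.010187193996201839 q [-0.5857  0.005   2.0664 -0.0001  1.0691  1.0505]
shift cm [-0.0893 -0.0724  0.0635]
turn deg [ 0.0356 -0.0555 -0.1152]
```

>>> jog_arm([
  [[0.1,0,0],[0,0,0]],
  [[0.1,0,0],[0,0,0]],
])

```text
t: 18.5
tool_pos: [0.4517, -0.2099, 0.1813]
tool_rot: [-3.14, 0.101, 0.008]
contact_force: [-5.5, -0.3, 4.1]
opening: 0.0103
```

>>> jog_arm([
  [[0.1,0,0],[0,0,0]],
  [[0.1,0,0],[0,0,0]],
])

```text
t: 18.7
tool_pos: [0.4527, -0.21, 0.1813]
tool_rot: [-3.139, 0.1, 0.017]
contact_force: [-4.2, 0.3, 4.1]
opening: 0.0105
```

Contact with the back panel: about 5 N against the push direction. I'll back straight off, lift, and look.

>>> jog_arm([
  [[-0.2,0,0],[0,0,0]],
  [[-0.5,0,0],[0,0,0]],
  [[-1.0,0,0],[0,0,0]],
  [[-1.5,0,0],[0,0,0]],
  [[-1.0,0,-1.5],[0,0,0]],
  [[0,0,-3],[0,0,0]],
  [[0,0,-4],[0,0,0]],
  [[0,0,-3],[0,0,0]],
])

```text
t: 19.5
tool_pos: [0.405, -0.2052, 0.2931]
tool_rot: [-3.131, 0.102, 0.031]
contact_force: [0.2, -0.0, -0.5]
opening: 0.0101
```

>>> jog_arm([
  [[0,4,-3],[0,0,0]],
  [[0,4,-3],[0,0,0]],
  [[0,4,0],[0,0,0]],
  [[0,2,0],[0,0,0]],
  [[0,0,0],[0,0,0]],
])

```text
t: 20.0
tool_pos: [0.3946, -0.3484, 0.3606]
tool_rot: [3.139, -0.098, -0.013]
contact_force: [-0.7, 0.3, 0.2]
opening: 0.0102
```

```bash
python3 - <<'E'
from h import *
o=ctrl.get_obs();print(o["t"],o["tool_pos"],o["contact_force"])
for n,(r0,r1,c0,c1) in {"scene":(175,280,280,440),"top":(170,250,260,410)}.items():
    im=ctrl.get_image(n);cv2.imwrite(f"pics/y{n}_full.png",cv2.cvtColor(im,cv2.COLOR_RGB2BGR));im=im[r0:r1,c0:c1]
    cv2.imwrite(f"pics/y{n}.png",cv2.cvtColor(cv2.resize(im,None,fx=5,fy=5,interpolation=2),cv2.COLOR_RGB2BGR))
E
```

```text
20.0 [ 0.3946 -0.3484  0.3606] [-0.6604  0.3362  0.2445]
```

View pics/yscene.png

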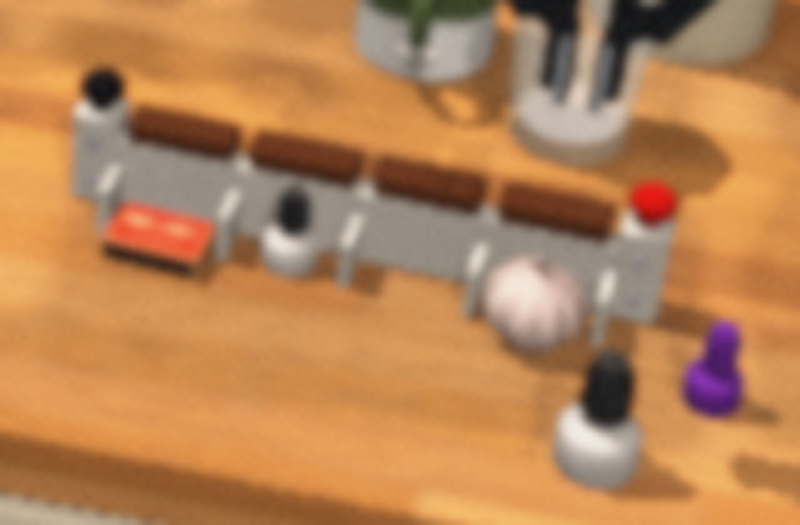

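View pics/ytop.png

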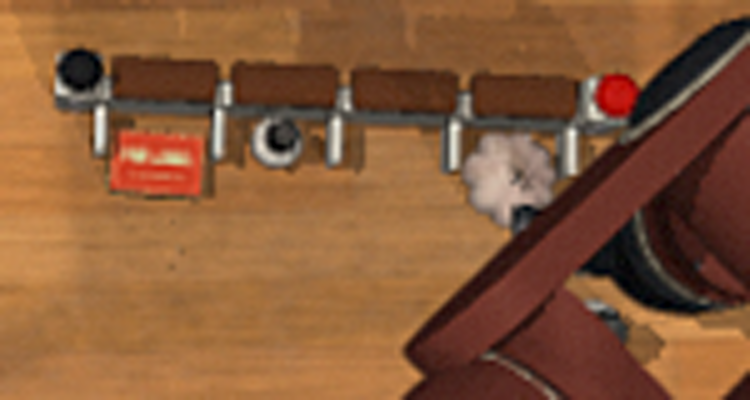

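The stopper stands upright in bay_2, with its foot at (277,141) in the top crop and (289,250) in the scene crop. I'll check that it is seated and that the other things are where they were.

```bash
python3 - <<'E'
from h import *
for n,u in (("top",(277/5+259.6,141/5+169.6)),("scene",(289/5+279.6,248/5+174.6))):print(n,[inrack(ray(n,u,z)) for z in(.008,.014)])
# grey foot near edge of the stopper in top at z~.01
im=cv2.imread("pics/ytop_full.png")[190:206,308:324];print(cv2.cvtColor(im,cv2.COLOR_BGR2GRAY)[:,5:10])
a=cv2.imread("pics/scene0.png").astype(int);b=cv2.imread("pics/yscene_full.png").astype(int)
d=(abs(a-b).max(2)>60)
for c,s in blobs(d,8):print(c.round(),s)
E
```

```text
top [array([-0.0146,  0.0324]), array([-0.0154,  0.0331])]
scene [array([-0.0113,  0.0317]), array([-0.0191,  0.0302])]
[[ 52  55  53  54  55]
 [ 46  51  54  62  66]
 [ 62  65  76  83  84]
 [102  86  98  82  70]
 [160 107 101  65  42]
 [113  34  41  63  61]
 [ 72  16  58  75  65]
 [ 64  17  53  62  68]
 [ 69   0  32  54  57]
 [118  27   0   0  34]
 [183 124  83  76 116]
 [191 203 174 166 184]
 [141 158 158 156 143]
 [ 89  82  92  91  61]
 [117 120 126 128  99]
 [119 118 121 126 126]]
[40. 51.] [   0    0  144  112 7550]
[280.  54.] [  142     0   307   109 13590]
[137. 142.] [  87   56  108  177 7423]
[435.  89.] [423  75  25  30 478]
[421.  94.] [416  79  12  28  87]
[ 14. 109.] [  0 104  35  13 274]
[403. 154.] [ 380  106   50   91 2168]
[417. 116.] [414 109   7  15  61]
[424. 111.] [423 109   3   5  10]
[117. 127.] [106 121  24  15 154]
[ 19. 144.] [  0 124  44  40 821]
[418. 128.] [416 127   4   3   9]
[  8. 173.] [  7 170   3   8  12]
[ 95. 277.] [   15   170   209   203 14133]
[ 37. 189.] [ 22 181  29  17 297]
[ 18. 192.] [ 14 190   8   4  18]
[226. 237.] [209 208  30  56 762]
[338. 217.] [336 213   6   8  38]
[163. 239.] [143 217  60  31 257]
[336. 225.] [332 221  10   8  52]
[366. 246.] [360 235  17  20 178]
[182. 259.] [180 258   6   3   8]
[219. 284.] [191 265  38  44 237]
[251. 314.] [ 223  296   59   37 1113]
[211. 403.] [ 168  384   80   36 1879]
```

>>> jog_arm([
  [[0,0,-3],[0,0,0]],
  [[0,0,-2],[0,0,0]],
  [[0,0,0],[0,0,0]],
  [[0,0,0],[0,0,0]],
])

```text
t: 20.5
tool_pos: [0.3946, -0.3413, 0.4061]
tool_rot: [-3.132, 0.088, 0.022]
contact_force: [-0.3, 0.4, -0.7]
opening: 0.0105
```

```bash
python3 - <<'E'
from h import *
o=ctrl.get_obs();print(o["t"],o["tool_pos"],o["dq"])
ctrl.finish_job()
E
```

```text
20.5 [ 0.3946 -0.3413  0.4061] [ 0.012  -0.0176  0.0077  0.0021  0.0017  0.0008]
the job is handed in; nothing more can be done
```

The stopper is in the third bay from the red knob, standing upright against the back panel. I handed the job in at 20.5 s, with the arm lifted clear.

- **Counting:** The red knob is on the right end, so I touched rail_4, rail_3 and rail_2 in that order with shut fingertips, pressing with 15 to 29 N. rail_1 was not touched.
- **Pushing:** I pushed the smaller grey stopper at its foot, first diagonally across to bay_2, then straight in until it met the panel with about 5 N.
- **Last checks:** The top view puts the stopper's centre at x = -15 mm, y = +33 mm in the rack frame; the targets are -15 and +34 mm. The scene view is coarser at x = -11 to -19 mm, y = +30 to +32 mm, and agrees within its error.
- **Other things:** The last pictures show no sign that the garlic, matchbox, big stopper or purple one moved. I did not measure the mug and tub again; the arm passed well above them.

No check failed.

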